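# Shake down the filter, then free the sagging bolt and hold the sanding box gate ajar

## Robot

A 6-joint arm with a two-finger parallel gripper is mounted at the origin on the work surface. World frame = base frame: x ahead of the robot, y to its left, z up, the work surface at z = 0. Lengths are in m, angles in degrees, forces in N, time in s.
With the tool pointing down it reaches from about 0.4 to 0.825 m from the base axis. Payload 7 kg.
Tool frame: the origin (TCP) lies at the very end of the fingers, on their centre line; the grasp point (between the pads) lies r.pinch_z behind it (r.pinch_z is the distance from the TCP to the grasp point, in m); z points along the fingers, y is the direction in which the jaws open and shut (so a half turn about z gives the same grasp; the last joint's range is limited). The gripper opens to 88 mm and grips with 3 to 60 N. Pads are 19 mm wide; open, the fingers measure 130 mm over their backs; the gripper's body (78 mm by 193 mm) begins 47 mm behind the grasp point.
Start: joints at [-49.67, 20.546, 0.682, 0, -70.136, -16.507], TCP at [0.273, -0.617, 0.227] pointing down, gripper open.
Joint ranges: [-176.03, 176.03], [-82.01, 121.73], [-58.28, 71.71], [-173.87, 95.51], [-174.79, -0.11], [-173.66, 173.66]. Speed limits (degrees/s): [136.94, 136.94, 172.46, 180, 180, 180].

## Interface

Orientations are given as [roll, pitch, yaw] about the fixed x, y, z axes, in that order (R = Rz(yaw) Ry(pitch) Rx(roll)).
In Python, from plant import r gives the robot as it stands. The module is installed in compiled form; this text tells all that it offers.
- The arm moves only by the tool servo_tool, never from a script. Its argument "steps" is a list of rows, each a list of 5 numbers: the finger opening in cm, from 0 to 8.76, then the shift along the tool's x, y, z in cm, then the turn about the tool's z in degrees. In form: [[fingers, x, y, z, spin], ...]. A call has 1 to 8 rows; each row shifts and turns the commanded pose from where the row before left it, along the tool's axes as they then stand; what a row does not reach is not made up. A row lasts 1/8 s, in which the tool goes at most 62.5 mm and 10.7 degrees, less where a joint would pass 70% of its speed; a pose out of reach is approached as far as the arm can. A call with a gripper value outside its range is refused whole. The fingers move at their own pace and stop on an object; "squeeze" is the grip in N (left out, the last holds). Time passes only in rows, so rows that do not move let the fingers close. It gives the time, the measured TCP pose, the force and the opening at its end, in the units of the state.
- r.get_state(): the state, without advancing time (a new reading comes with each control period).
- r.capture(name): name is "scene" or "side" or "wrist"; returns the picture (420x560x3 uint8, red, green, blue); there is no depth.
- r.calibration(name): a dict with "K" (3x3 intrinsics, pixels), "rvec" (rotation vector, rad) and "tvec" (3), from world to camera coordinates, as OpenCV has them; the wrist camera has in their place "tool_from_camera" (4x4, takes a point from camera to tool coordinates, whose origin is the TCP and whose axes are the flange's). Camera axes: x right, y down, z forward; pixel columns grow to the right and rows downward; lengths in m; the calibration is good to about 2 mm. A picture is of the moment at which its call begins: read the wrist's pose just before it. calibration takes no time and is no camera call.
- r.close_job(): hands the job in, once; it reports no verdict.
The state is a dict: "time_s": time; "joints": joint angles; "qd": joint speeds; "joint_torque": joint torques, N m; "tcp_pos": TCP position; "eef_rot": TCP orientation; "contact_force": force on the tool from outside, world axes, zero at the start; "moment": the same for the moment, N m; "gripper_width": finger opening in m.
Only numpy, scipy, OpenCV 4.12 (cv2) and the standard library are available. Lean on these libraries where they do the work, as an engineer would, in place of code of your own. Each camera call takes 0.05 s, during which the arm holds its last target.

## Task

Get the little sanding box on the guitar bench ready to look into: first pull the filter's sprung shaker lever towards the robot right through to the end of its stroke and ease it slowly back home without letting it snap. Then take the gate's barrel bolt by its upright grip, lift it (it sags behind the bent-up lip of its keeper) and draw it back towards the hinge side until it is clear of the keeper, without forcing it against the keeper, and swing the self-closing gate open to roughly 30 degrees. Finish while still gripping the bolt and holding the gate still and ajar; leave the chipboard block, glue bottle and snips where they are.

Things in the scene. Friction and masses are not known exactly. Their poses are not given: they have to be found in the camera images.
- sandbox: Fixed wooden sanding box on the bench, 332 mm wide, 250 deep, 172 high, with a window gate in the front. Its axes: x into the box (away from the robot), y along the front to the left (to the gate's hinge), z up. Origin on the bench in the plane of the gate's back face, 130 mm from the hinge line. The box spans y -174 to +158 mm; gate and posts stand 18 mm out in front of the origin plane.
- gate_hinge (a point): Fixed point at bench height on the gate's upright hinge line, at x = 0, y = +130 mm of the box's axes.
- gate (a joint): Swing of the gate (rad): 0 shut, growing as its free edge comes out to the robot (clockwise from above), stop at 1.4. Gate 18 mm thick, 230 wide, its top 170 above the bench, sprung shut: 0.3 N m when shut, 0.45 at 0.5 rad (2 to 4 N at the bolt's grip). With the bolt in the keeper it has only about 0.02 rad of play.
- bolt: Steel barrel bolt lying level on the gate's front: rod 12 mm thick, 170 long, along the box's y, with an upright black rubber grip, 16 mm diameter, from 30 to 83 mm above the rod's middle line. Origin on that line under the grip; gate shut, bolt shot and sagging: x -34, y -45, z 140 mm in the box's axes. It only slides lengthwise and up and down in its two worn staples. About 0.25 kg.
- bolt_nose (a point): Middle of the underside of the bolt's nose: a 12 mm long block under the rod's tip, reaching 12 mm below the rod, centred 84 mm from the bolt's origin towards the box's -y (away from the hinge). It sags behind the keeper's lip.
- bolt_grip (a point): Middle of the length of the bolt's grip that can be pinched from above, 57 mm above the bolt's origin (197 mm above the bench when sagging); 26 mm of grip stand above it and 27 mm of rubber below it. The gate's top (170 mm above the bench) begins 16 mm behind the grip's middle line.
- bolt_run (a joint): How far the bolt is drawn back along the gate towards the hinge (m): 0 fully shot, 0.045 fully drawn; it starts at 0 to 0.004. Its nose is past the lip and the gate is free from 0.027 on. Sliding friction about 1 N, no spring.
- bolt_lift (a joint): How far the bolt is raised in its staples (m): 0 sagging (where its weight takes it), 0.018 at most. It must be up by more than 0.010 for the nose to pass over the lip; drawn without lifting, the nose hits the lip when the bolt has been drawn about 0.006.
- keeper_lip (a point): Top middle of the bent-up lip of the steel keeper on the post at the gate's free edge; the lip stands 13 mm up from the keeper's floor, 10 mm above the underside of the sagging bolt's nose, and is 5 mm thick. In front of the bolt the keeper has an upright cheek (its top 160 mm above the bench) that keeps the gate shut; it is open on top.
- filter: Fixed round grey filter canister on the bench, 120 mm in diameter, 107 mm high, with the shaker lever on its lid. Origin: middle of its underside. Its x axis points away from the robot; the lever swings in its x-z plane.
- lever_pivot (a point): Fixed point on the lever's level hinge line, on the canister's axis, 125 mm above the bench; the hinge line runs along the canister's y.
- lever_grip (a point): Centre of the black ball knob, 30 mm in diameter, at the end of the lever, 120 mm from the pivot; the lever below it is a 10 mm steel rod. At home it leans 0.35 rad away from the robot (to the canister's +x), at the end of its stroke 0.35 rad towards the robot.
- lever (a joint): Swing of the shaker lever (rad): 0 home, growing as it is pulled towards the robot (canister's -x), stop at 0.7. A spring returns it: about 4 N at the knob at home, 9 N at the end of the stroke; let go, it snaps back.
- block: Chipboard block, 70 x 150 x 28 mm, with round marks on top, lying loose to the right in front of the box; leave it alone. Origin: middle of its underside.
- glue: Small white bottle with a cap, 34 mm in diameter, about 95 mm high, standing loose; leave it alone. Origin: middle of its underside.
- snips: Tin snips with black handles, about 190 mm long, 18 mm thick, lying loose on the bench in front of the gate, which passes over them (its lower edge is 31 mm up); leave them alone. Origin: on the bench under the middle.
- keeper: The fixed steel keeper on the post at the gate's free edge: an open-topped channel 41 mm long that takes the bolt's tip, closed towards the gate by its bent-up lip. Its origin and axes are those of the sanding box.
There are look-alikes about, which are no part of the job. Of the things like the filter, leave any that is green; of the rest the larger one is meant.

How it is judged:
By the outcome, as a careful person would: the job done as asked, in the order asked, and still so for the second after the job is handed in, while the arm keeps its last pose, push and grip.
It also fails if it takes over 54 s, if anything falls off the work surface, if the arm or the gripper's body presses on something with over 40 N, if the wrist force passes 120 N, or if a joint passes its speed limit or range.

## Working session

There is one attempt and no reset: what is moved stays moved. The work goes in short steps, Python scripts to look and compute and a tool call to move; the robot and the scene stay as the last step left them, time stands still between calls to the robot, and variables do not carry over. Pictures are saved under pics/ and viewed, and the job is handed in when it is done.

Besides the shell and the picture viewer there is one more tool, called after "Request:" as name([rows], argument=value, ...), one row to a line, values as JSON. servo_tool: Moves the arm, as the interface text tells. Its arguments: {"type":"object","properties":{"steps":{"type":"array","items":{"type":"array","items":{"type":"number"}}},"squeeze":{"type":"number"}},"required":["steps"]}

```bash
mkdir -p pics; python3 - <<'E'
from plant import r
import cv2
print(r.get_state(), r.pinch_z)
for n in ("scene","side","wrist"):
    im=r.capture(n); cv2.imwrite(f"pics/{n}0.png",im[:,:,::-1]); print(n,r.calibration(n))
E
```

```text
{'time_s': 0.0, 'joints': array([-4.96691639e+01,  2.05902556e+01,  6.33414246e-01, -1.97456198e-02,
       -7.01345657e+01, -1.65076618e+01]), 'qd': array([-0.01258168, -0.04858141, -0.08091955, -0.00232364, -0.08323984,
        0.08779537]), 'joint_torque': array([-4.05343872e-04, -5.82710123e+01,  2.93040562e+01,  6.99718907e+00,
        6.58313889e-03, -1.79835492e-04]), 'tcp_pos': array([ 0.27242948, -0.61705168,  0.22563444]), 'eef_rot': array([ 1.79907086e+02, -8.17812935e-03, -1.56183544e+02]), 'contact_force': array([-0.65718147,  0.04976013,  0.07181201]), 'moment': array([-0.04916907,  0.01051496, -0.01250269]), 'gripper_width': 0.08767779372031843} 0.0188
scene {'K': array([[383.00887264,   0.        , 287.20566313],
       [  0.        , 383.00887264, 212.23466037],
       [  0.        ,   0.        ,   1.        ]]), 'rvec': array([ 0.67776849,  2.59197625, -1.1566246 ]), 'tvec': array([ 0.40254423, -0.0896705 ,  1.32638585])}
side {'K': array([[513.41745403,   0.        , 275.00275265],
       [  0.        , 513.41745403, 211.33016779],
       [  0.        ,   0.        ,   1.        ]]), 'rvec': array([ 0.98112945, -2.39903884,  1.12197313]), 'tvec': array([0.37771644, 0.32124215, 1.36376313])}
wrist {'K': array([[346.51337627,   0.        , 277.695199  ],
       [  0.        , 346.51337627, 215.27375303],
       [  0.        ,   0.        ,   1.        ]]), 'tool_from_camera': array([[-1.94729885e-04, -9.58751588e-01, -2.84245238e-01,
         7.57955287e-02],
       [ 9.99999657e-01,  4.20392128e-05, -8.26873939e-04,
         1.12524141e-04],
       [ 8.04716148e-04, -2.84245302e-01,  9.58751251e-01,
        -1.59195880e-01],
       [ 0.00000000e+00,  0.00000000e+00,  0.00000000e+00,
         1.00000000e+00]])}
```

View pics/scene0.png

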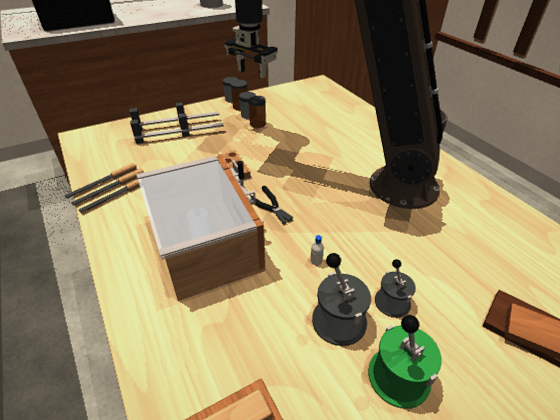

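View pics/side0.png

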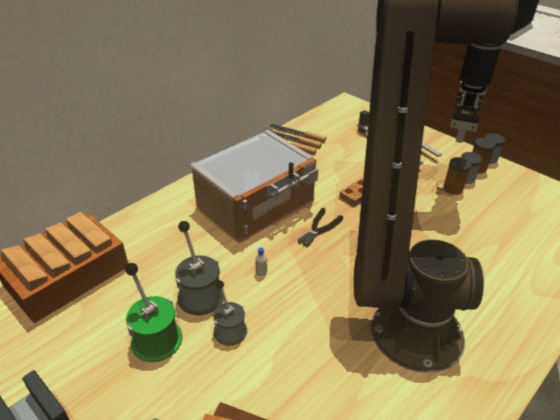

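View pics/wrist0.png

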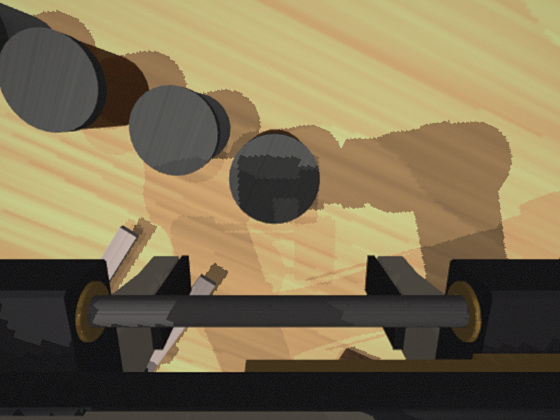

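Like the filter there are three: a large dark-grey canister (scene 342,308 / side 198,283), a green one (405,360 / 152,328) and a small grey one (398,292 / 229,323). The large grey one fits, since green is excluded and the larger of the rest is meant. I'll confirm it in an enlarged crop.

```bash
cat > h.py <<'E'
import numpy as np, cv2
from plant import r
def cam(n):
    c=r.calibration(n); R=cv2.Rodrigues(c["rvec"])[0]; return c["K"],R,c["tvec"]
def tri(ps,pd):
    Ps=[]
    for n in("scene","side"):
        K,R,t=cam(n); Ps.append(K@np.c_[R,t])
    X=cv2.triangulatePoints(Ps[0],Ps[1],np.array(ps,float).reshape(2,1),np.array(pd,float).reshape(2,1))
    return (X[:3]/X[3]).ravel()
def proj(n,X):
    K,R,t=cam(n); p=K@(R@np.asarray(X,float)+t); return p[:2]/p[2]
def ray(n,p,z):
    K,R,t=cam(n); C=-R.T@t; d=R.T@np.linalg.inv(K)@np.array([p[0],p[1],1.]); return C+d*(z-C[2])/d[2]
E
python3 - <<'E'
import cv2,numpy as np
a=cv2.imread("pics/scene0.png");b=cv2.imread("pics/side0.png")
A=cv2.resize(a[235:415,290:470],(400,400),interpolation=cv2.INTER_CUBIC)
B=cv2.resize(b[210:370,110:270],(400,400),interpolation=cv2.INTER_CUBIC)
cv2.imwrite("pics/c1.png",np.hstack([A,B]))
A=cv2.resize(a[145:235,205:305],(400,360),interpolation=cv2.INTER_CUBIC)
B=cv2.resize(b[140:230,230:330],(400,360),interpolation=cv2.INTER_CUBIC)
cv2.imwrite("pics/c2.png",np.hstack([A,B]))
E
```

```text
(no output)
```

View pics/c1.png

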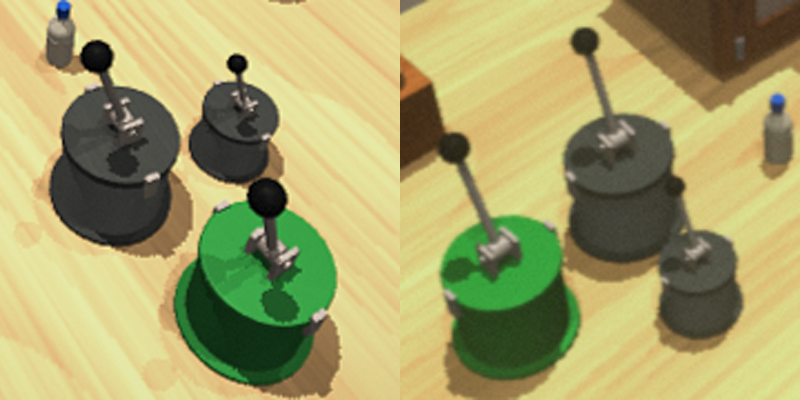

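View pics/c2.png

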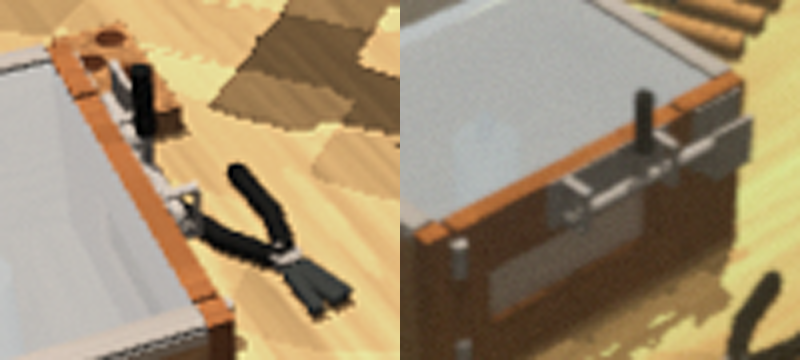

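The crops confirm it. The large grey canister is the middle one, with its knob at scene ≈(333.6,260.6) and side ≈(184,226.4). The bolt's grip is the black post at scene ≈(241,162–178) and side ≈(291,163–177).

```bash
python3 - <<'E'
from h import *
a=cv2.imread("pics/scene0.png");b=cv2.imread("pics/side0.png")
def dark(im,c,w,th):
    x,y=c; s=im[y-w:y+w+1,x-w:x+w+1].max(2)
    m=(s<th).astype(np.uint8); n,l,st,ce=cv2.connectedComponentsWithStats(m,connectivity=4)
    k=1+np.argmax(st[1:,4]); 
    return ce[k]+[x-w,y-w], st[k]
K={}
for n,im,c,g in(("scene",a,(334,261),(241,170)),("side",b,(184,227),(291,170))):
    for th in (35,45): print(n,"knob",dark(im,c,11,th),"grip",dark(im,g,13,th))
E
python3 - <<'E'
import cv2,numpy as np
a=cv2.imread("pics/scene0.png");b=cv2.imread("pics/side0.png")
A=cv2.resize(a[145:285,130:270],(560,560),interpolation=cv2.INTER_CUBIC)
cv2.imwrite("pics/c3.png",A)
A=cv2.resize(b[130:240,185:325],(700,550),interpolation=cv2.INTER_CUBIC)
cv2.imwrite("pics/c4.png",A)
A=cv2.resize(a[245:345,305:385],(400,500),interpolation=cv2.INTER_CUBIC)
B=cv2.resize(b[215:315,160:240],(400,500),interpolation=cv2.INTER_CUBIC)
cv2.imwrite("pics/c5.png",np.hstack([A,B]))
E
```

```text
scene knob (array([332.99319728, 260.27210884]), array([  4,   4,  13,  14, 147], dtype=int32)) grip (array([240.3125, 170.0875]), array([10,  4,  6, 18, 80], dtype=int32))
scene knob (array([333.06451613, 260.34193548]), array([  3,   4,  14,  15, 155], dtype=int32)) grip (array([240.30232558, 170.27906977]), array([10,  4,  6, 19, 86], dtype=int32))Traceback (most recent call last):
  File "<stdin>", line 10, in <module>
  File "<stdin>", line 6, in dark
    return _wrapfunc(a, 'argmax', axis=axis, out=out, **kwds)
    return bound(*args, **kwds)
ValueError: attempt to get argmax of an empty sequence
```

View pics/c3.png

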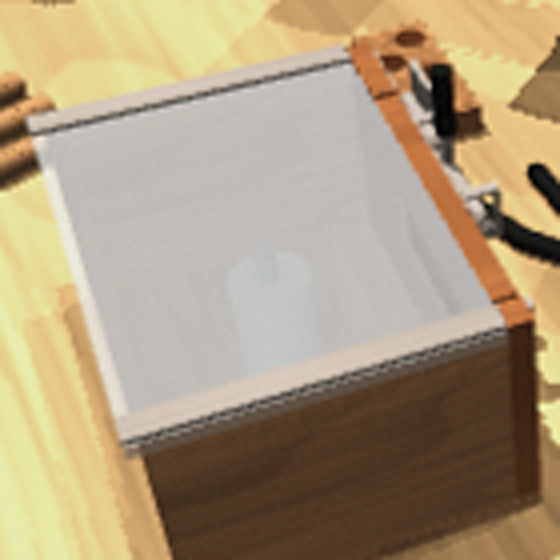

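View pics/c4.png

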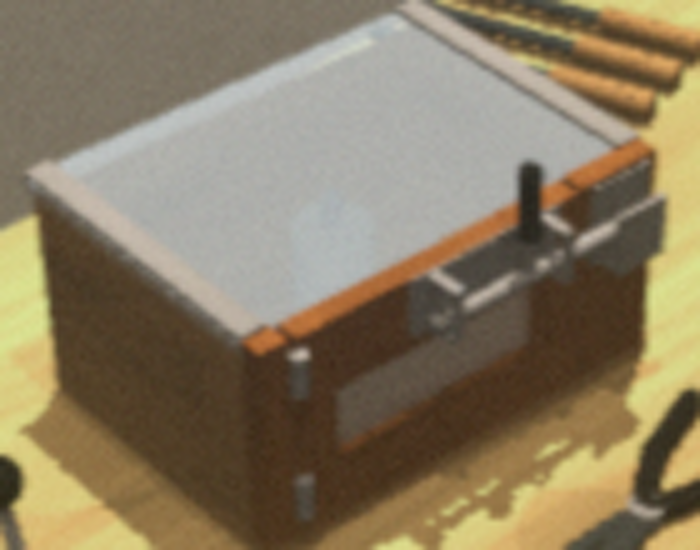

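View pics/c5.png

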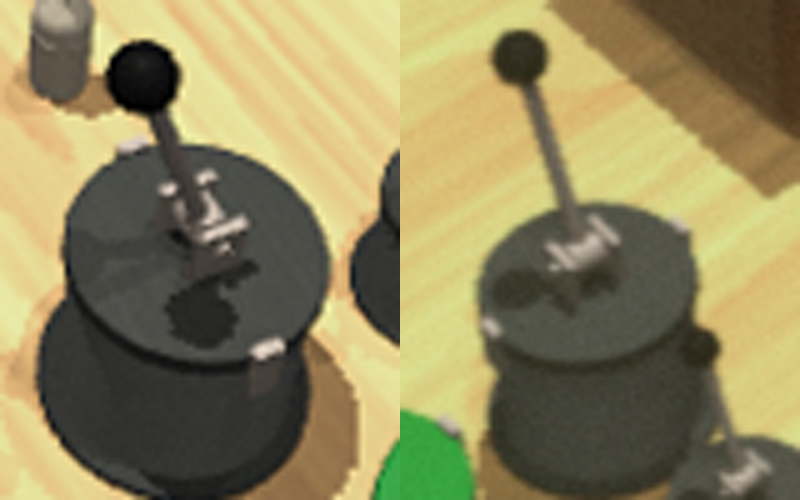

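```bash
python3 - <<'E'
from h import *
np.set_printoptions(precision=4,suppress=True)
knob=tri((333.6,260.3),(184,226.4)); print("knob",knob,proj("scene",knob),proj("side",knob))
gt=tri((240.9,162),(291,163)); gb=tri((241.2,178),(291.2,177.5)); gm=tri((240.6,170.2),(291.1,170.2)); print("grip",gt,gb,gm)
for n,p in(("scene",(240.6,170.2)),("side",(291.1,170.2))): print(ray(n,p,.197))
hc=tri((263.2,224.5),(236,201)); fc=tri((220.5,155),(315.6,158.6)); d=hc-fc
print("hc",hc,"fc",fc,np.linalg.norm(d),np.degrees(np.arctan2(d[1],d[0])))
for n,p,q in(("scene",(263.2,224.5),(220.5,155)),("side",(236,201),(315.6,158.6))):
    A,B=ray(n,p,.172),ray(n,q,.172);e=A-B;print(n,A,B,np.linalg.norm(e),np.degrees(np.arctan2(e[1],e[0])))
sp=(305+205/5,245+210/5); dp=(160+(582-400)/5,215+250/5)
pv=tri(sp,dp); print("pivot",pv, ray("scene",sp,.125),ray("side",dp,.125)); e=knob-pv; print(np.linalg.norm(e),np.degrees(np.arctan2(e[1],e[0])),np.hypot(*e[:2]))
# canister lid rim: fit ellipse? axis from lid extents
im=cv2.imread("pics/scene0.png");
E
```

```text
knob [0.5454 0.3206 0.2377] [333.4216 259.9338] [183.9006 226.543 ]
grip [ 0.5563 -0.0965  0.2254] [ 0.5571 -0.1006  0.1687] [ 0.5576 -0.0995  0.1966]
[ 0.5582 -0.0968  0.197 ]
[ 0.5579 -0.1002  0.197 ]
hc [0.5907 0.1016 0.1718] fc [ 0.5663 -0.2273  0.1745] 0.32975547390584586 85.75978271145156
scene [0.5906 0.101  0.172 ] [ 0.5653 -0.2294  0.172 ] 0.3313743263829704 85.61797818333662
side [0.5903 0.1021 0.172 ] [ 0.569  -0.2308  0.172 ] 0.3336334660100923 86.34432104916063
pivot [0.5033 0.3262 0.1305] [0.5002 0.3229 0.125 ] [0.5077 0.3233 0.125 ]
0.11535053981787931 -7.590315798366596 0.04248109587902074
```

```bash
python3 - <<'E'
from h import *
np.set_printoptions(precision=4,suppress=True)
s=lambda x,y:(305+x/5,245+y/5); d=lambda x,y:(160+(x-400)/5,215+y/5)
A=tri(s(131,147),d(680,225)); B=tri(s(267,350),d(492,327)); m=(A+B)/2;print("clips",A,B,m,np.linalg.norm(A-B))
knob=np.array([.5454,.3206,.2377]); e=knob-m; print(np.degrees(np.arctan2(e[1],e[0])),np.hypot(*e[:2]))
L1=ray("scene",s(190,183),.13);L2=ray("scene",s(225,228),.13);print(L1,L2,np.degrees(np.arctan2(*(L2-L1)[[1,0]])))
# rod: direction in side view
E
cat >> h.py <<'E'
def go(target,yaw,cur=None,curyaw=None):
    st=r.get_state(); p=st["tcp_pos"] if cur is None else np.array(cur); y=st["eef_rot"][2] if curyaw is None else curyaw
    a=np.radians(y); d=np.array(target)-p
    spin=-(((yaw-y)+180)%360-180)
    out=np.array([d[0]*np.cos(a)+d[1]*np.sin(a), d[0]*np.sin(a)-d[1]*np.cos(a), -d[2]])*100
    return out.round(2), round(spin,2), p.round(4), round(y,2)
E
python3 - <<'E'
from h import *
print(go((.545,.3206,.30),-185)) 
E
```

```text
clips [0.4985 0.2646 0.1072] [0.5111 0.3841 0.1082] [0.5048 0.3244 0.1077] 0.12015285451886268
-5.300340063826614 0.04077780924143134
[0.5    0.3104 0.13  ] [0.5011 0.3378 0.13  ] 87.69777855583898
(array([-62.8 ,  74.79,  -7.42]), np.float64(28.81), array([ 0.2725, -0.6172,  0.2258]), np.float64(-156.19))
```

Request:
servo_tool([
  [8.76,0,0,-4.5,0],
  [8.76,-2,2.4,-2.5,0],
  [8.76,-3.8,4.6,0,0],
  [8.76,-3.8,4.6,0,0],
  [8.76,-3.8,4.6,0,0],
  [8.76,-3.8,4.6,0,0],
  [8.76,-3.8,4.6,0,0],
  [8.76,-3.8,4.6,0,0],
])

```text
time_s: 1.15
tcp_pos: [0.3783, -0.2411, 0.2966]
eef_rot: [-180.0, 0.0, -156.2]
contact_force: [0.8, -0.2, -1.4]
gripper_width: 0.0876
```

Request:
servo_tool([
  [8.76,-3.8,4.6,0,0],
  [8.76,-3.8,4.6,0,0],
  [8.76,-3.8,4.6,0,0],
  [8.76,-3.8,4.6,0,0],
  [8.76,-3.8,4.6,0,0],
  [8.76,-3.8,4.6,0,0],
  [8.76,-3.8,4.6,0,0],
  [8.76,-2,2.3,0,0],
])

```text
time_s: 2.15
tcp_pos: [0.5008, 0.1908, 0.296]
eef_rot: [-180.0, -0.1, -156.1]
contact_force: [-0.3, -0.8, 0.1]
gripper_width: 0.0878
```

```bash
python3 - <<'E'
from h import *
print(go((.5454,.3206,.29),-185.7)) 
E
```

```text
(array([-9.34, 10.05,  0.6 ]), np.float64(29.63), array([0.5008, 0.1908, 0.296 ]), np.float64(-156.07))
```

Request:
servo_tool([
  [8.76,0,0,0,10],
  [8.76,0,0,0,10],
  [8.76,0,0,0,9.5],
  [8.76,0,0,0,0],
])

```text
time_s: 2.65
tcp_pos: [0.5005, 0.1879, 0.2965]
eef_rot: [-180.0, -0.0, 174.4]
contact_force: [0.1, -0.9, 0.5]
gripper_width: 0.0877
```

```bash
python3 - <<'E'
from h import *
print(go((.5454,.3206,.29),-185.7)) 
E
```

```text
(array([-3.17, 13.65,  0.65]), np.float64(0.07), array([0.5005, 0.1879, 0.2965]), np.float64(174.37))
```

Request:
servo_tool([
  [8.76,-0.8,3.4,0,0],
  [8.76,-1.1,4.6,0,0],
  [8.76,-0.9,3.9,0,0],
  [8.76,-0.4,1.75,0,0],
  [8.76,0,0,0,0],
  [8.76,0,0,0,0],
])

```text
time_s: 3.4
tcp_pos: [0.5457, 0.3201, 0.2967]
eef_rot: [-180.0, -0.0, 174.4]
contact_force: [-0.4, -0.4, -0.4]
gripper_width: 0.0876
```

```bash
python3 - <<'E'
from h import *
print(go((.5454,.3206,.219),-185.7)) 
im=r.capture("wrist");cv2.imwrite("pics/w1.png",im[:,:,::-1])
im=r.capture("scene");cv2.imwrite("pics/s1.png",im[:,:,::-1])
E
```

```text
(array([0.04, 0.05, 7.77]), np.float64(0.08), array([0.5457, 0.3201, 0.2967]), np.float64(174.38))
```

View pics/w1.png

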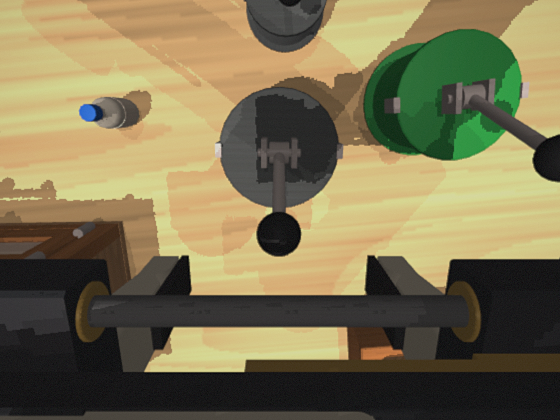

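View pics/s1.png

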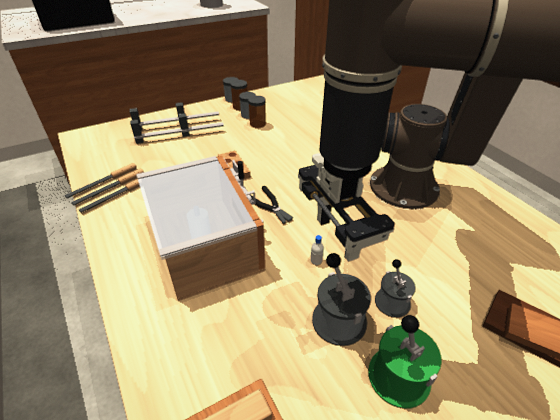

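```bash
python3 - <<'E'
from h import *
from scipy.spatial.transform import Rotation as Ro
st=r.get_state(); R=Ro.from_euler('xyz',st["eef_rot"],degrees=True).as_matrix()
c=r.calibration("wrist");T=c["tool_from_camera"]
Tt=np.eye(4);Tt[:3,:3]=R;Tt[:3,3]=st["tcp_pos"];W=np.linalg.inv(Tt@T)
def pw(X): p=c["K"]@(W@np.r_[X,1])[:3]; return p[:2]/p[2]
print(pw([.5454,.3206,.2377]),pw([.504,.3243,.125]))
print(proj("scene",st["tcp_pos"]))
E
```

```text
[277.83691795 230.53233419] [277.35218599 149.86061198]
[336.10270744 238.70818009]
```

Request:
servo_tool([
  [8.76,0,0,2.5,0],
  [8.76,0,0,3,0],
  [8.76,0,0,2.2,0],
  [4,0,0,0,0],
  [2,0,0,0,0],
  [2,0,0,0,0],
  [2,0,0,0,0],
  [2,0,0,0,0],
], squeeze=35)

```text
time_s: 4.5
tcp_pos: [0.546, 0.321, 0.22]
eef_rot: [180.0, 0.0, 174.3]
contact_force: [-0.7, -0.3, 0.1]
gripper_width: 0.0429
```

```bash
python3 - <<'E'
from h import *
s=r.get_state();print(s["tcp_pos"],s["gripper_width"],s["contact_force"])
E
```

```text
[0.5460368  0.32101871 0.21998623] 0.042858436766334336 [-0.69955062 -0.31271207  0.13460173]
```

Request:
servo_tool([
  [2,0,0,0,0],
  [2,0,0,0,0],
  [2,0,0,0,0],
  [2,0,0,0,0],
], squeeze=35)

```text
time_s: 5.0
tcp_pos: [0.5459, 0.3207, 0.2196]
eef_rot: [-180.0, -0.0, 174.3]
contact_force: [-0.3, -2.9, 2.0]
gripper_width: 0.0284
```

Request:
servo_tool([
  [2,0.5,0,-0.17,0],
  [2,0.5,0,-0.15,0],
  [2,0.51,0,-0.12,0],
  [2,0.52,0,-0.1,0],
  [2,0.52,0,-0.08,0],
  [2,0.52,0,-0.06,0],
  [2,0.52,0,-0.03,0],
  [2,0.53,0,-0.01,0],
])

```text
time_s: 6.0
tcp_pos: [0.506, 0.325, 0.2271]
eef_rot: [180.0, 0.1, 174.3]
contact_force: [7.2, -3.1, -2.8]
gripper_width: 0.0282
```

Request:
servo_tool([
  [2,0.53,0,0.01,0],
  [2,0.52,0,0.03,0],
  [2,0.52,0,0.06,0],
  [2,0.52,0,0.08,0],
  [2,0.52,0,0.1,0],
  [2,0.51,0,0.12,0],
  [2,0.5,0,0.15,0],
])

```text
time_s: 6.88
tcp_pos: [0.471, 0.3289, 0.2231]
eef_rot: [179.9, 0.3, 174.3]
contact_force: [7.8, -3.8, 5.6]
gripper_width: 0.0281
```

```bash
python3 - <<'E'
from h import *
s=r.get_state();print(s["tcp_pos"],s["gripper_width"],s["contact_force"], s["moment"])
u=np.array([np.cos(np.radians(-5.7)),np.sin(np.radians(-5.7))]); print((s["tcp_pos"][:2]-[.504,.3243])@u)
im=r.capture("wrist");cv2.imwrite("pics/w2.png",im[:,:,::-1])
E
```

```text
[0.4709904  0.32887914 0.22314577] 0.028102298843168817 [ 7.75596074 -3.82881206  5.61503589] [-1.53628473 -3.12056767 -0.12890866]
-0.03330118363132718
```

View pics/w2.png

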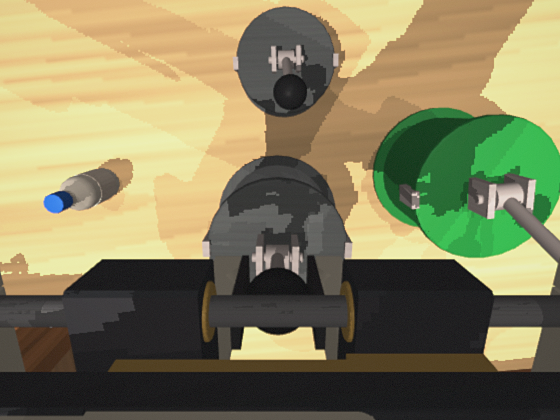

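The knob is still held and is past upright (wrist image ≈278,300), with about 8 mm of the stroke left. I'll continue to the stop.

Request:
servo_tool([
  [2,0.5,0,0.17,0],
  [2,0.2,0,0.07,0],
  [2,0,0,0,0],
  [2,0,0,0,0],
])

```text
time_s: 7.42
tcp_pos: [0.4642, 0.3296, 0.2212]
eef_rot: [179.9, 0.3, 174.3]
contact_force: [8.2, -4.1, 7.0]
gripper_width: 0.0283
```

Request:
servo_tool([
  [2,0.2,0,0.07,0],
  [2,0,0,0,0],
])

```text
time_s: 7.68
tcp_pos: [0.4622, 0.3299, 0.2205]
eef_rot: [179.9, 0.3, 174.3]
contact_force: [8.2, -4.4, 6.9]
gripper_width: 0.0277
```

Request:
servo_tool([
  [2,0.2,0,0.07,0],
  [2,0,0,0,0],
])

```text
time_s: 7.92
tcp_pos: [0.4602, 0.3301, 0.2198]
eef_rot: [179.9, 0.3, 174.4]
contact_force: [7.2, -4.1, 6.4]
gripper_width: 0.0284
```

```bash
python3 - <<'E'
from h import *
a=r.capture("side");cv2.imwrite("pics/d3.png",a[:,:,::-1])
w=r.capture("wrist");cv2.imwrite("pics/w3.png",w[:,:,::-1])
A=cv2.resize(a[200:330,110:260,::-1],(450,390),interpolation=cv2.INTER_CUBIC)
B=cv2.resize(w[230:360,200:350,::-1],(450,390),interpolation=cv2.INTER_CUBIC)
cv2.imwrite("pics/c6.png",np.hstack([A,B])[:, :800])
E
```

```text
(no output)
```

View pics/c6.png

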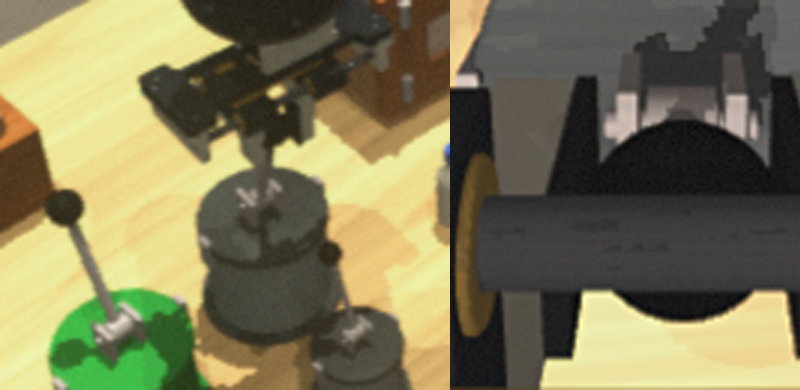

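View pics/w3.png

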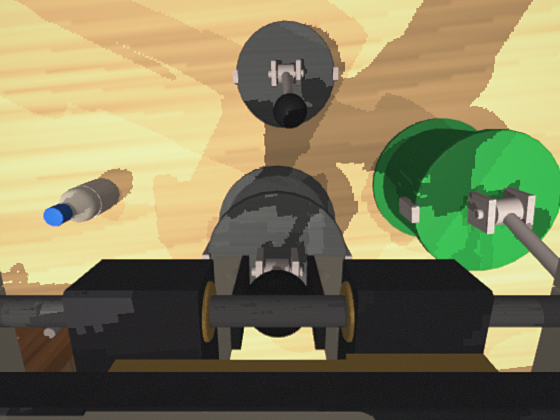

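```bash
python3 - <<'E'
from h import *
c=r.calibration("wrist");W=np.linalg.inv(c["tool_from_camera"])
for x in(-.004,-.002,0,.002,.004):
    p=(W@[x,0,-.0188,1])[:3]; q=c["K"]@p; print(x,q[:2]/q[2],346.5*.015/p[2])
A=[cv2.resize(cv2.imread(f"pics/w{i}.png")[250:350,220:340],(396,330),interpolation=cv2.INTER_CUBIC) for i in(2,3)]
for i in(2,3):
    im=cv2.imread(f"pics/w{i}.png").max(2); print(im[255:345:1,262].tolist())
cv2.imwrite("pics/c7.png",np.hstack(A))
E
```

```text
-0.004 [276.62196506 296.12309084] 33.03305606262884
-0.002 [276.61722482 292.17878218] 33.152973775228524
0 [276.61245004 288.20573166] 33.27376531867608
0.002 [276.60764034 284.20362396] 33.395440279202525
0.004 [276.60279534 280.17213916] 33.51800838377263
[137, 138, 142, 139, 138, 140, 136, 135, 138, 139, 138, 135, 134, 133, 134, 135, 120, 35, 17, 16, 22, 23, 25, 23, 25, 25, 24, 26, 28, 23, 26, 30, 25, 18, 23, 23, 25, 24, 23, 29, 41, 45, 46, 48, 50, 53, 55, 60, 58, 52, 55, 56, 64, 63, 65, 64, 66, 64, 65, 64, 67, 67, 66, 68, 65, 67, 61, 65, 60, 62, 61, 55, 33, 20, 21, 79, 182, 247, 242, 238, 237, 237, 237, 237, 237, 237, 237, 237, 237, 237]
[75, 76, 74, 75, 71, 78, 100, 123, 119, 116, 114, 119, 122, 123, 122, 123, 128, 125, 108, 57, 18, 15, 25, 24, 21, 23, 23, 26, 23, 25, 25, 23, 28, 22, 25, 21, 22, 25, 24, 29, 41, 46, 49, 49, 52, 55, 59, 59, 59, 60, 64, 63, 64, 66, 64, 63, 55, 56, 59, 64, 66, 66, 67, 65, 67, 66, 63, 63, 61, 60, 60, 50, 35, 23, 20, 23, 18, 53, 139, 233, 244, 239, 237, 238, 237, 237, 237, 237, 237, 237]
```

View pics/c7.png

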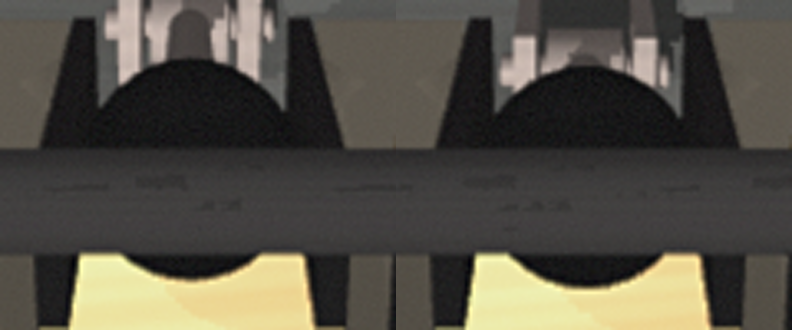

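In the wrist view the knob (≈277.7,304) sits about 6 mm behind the pad centre, so it lags the TCP. With no force jump yet, the stop isn't reached. I'll squeeze harder and go on.

Request:
servo_tool([
  [2,0.0,0,0,0],
  [2,0.2,0,0.07,0],
  [2,0.2,0,0.08,0],
  [2,0,0,0,0],
], squeeze=58)

```text
time_s: 8.52
tcp_pos: [0.4581, 0.3304, 0.2191]
eef_rot: [179.8, 0.5, 174.4]
contact_force: [16.3, -6.6, 6.1]
gripper_width: 0.028
```

```bash
cat >>h.py <<'E'
def knobrow(name):
    w=r.capture("wrist"); cv2.imwrite(f"pics/{name}.png",w[:,:,::-1]); c=w[:,262].max(1).astype(int)
    import sys
    t=[i for i in range(255,300) if c[i]>=70 and c[i+1]<70]; b=[i for i in range(315,350) if c[i]<=70 and c[i+1]>70]
    print("knob rows",t,b, r.get_state()["tcp_pos"].round(4),r.get_state()["contact_force"].round(1))
E
python3 -c "
from h import *
knobrow('w4')"
```

```text
knob rows [273] [332] [0.4582 0.3303 0.2191] [15.2 -5.8  6.2]
```

Request:
servo_tool([
  [2,0.2,0,0.07,0],
  [2,0,0,0,0],
])

```text
time_s: 8.82
tcp_pos: [0.4579, 0.3304, 0.219]
eef_rot: [179.8, 0.6, 174.4]
contact_force: [23.1, -8.5, 5.3]
gripper_width: 0.0277
```

```bash
python3 -c "
from h import *
knobrow('w5')"
```

```text
knob rows [274] [332] [0.4579 0.3304 0.219 ] [24.2 -8.8  4.9]
```

The end of the stroke is confirmed: the TCP stalled and the force rose from 8 to 24 N. Now I'll ease it back over about 4.5 s.

Request:
servo_tool([
  [2,-0.2,0,-0.07,0],
  [2,-0.2,0,-0.07,0],
  [2,-0.25,0,-0.08,0],
  [2,-0.25,0,-0.08,0],
  [2,-0.25,0,-0.07,0],
  [2,-0.25,0,-0.07,0],
  [2,-0.25,0,-0.07,0],
  [2,-0.25,0,-0.06,0],
])

```text
time_s: 9.88
tcp_pos: [0.473, 0.3287, 0.2235]
eef_rot: [179.9, 0.3, 174.4]
contact_force: [5.2, -4.2, 9.5]
gripper_width: 0.0275
```

Request:
servo_tool([
  [2,-0.26,0,-0.06,0],
  [2,-0.26,0,-0.05,0],
  [2,-0.26,0,-0.04,0],
  [2,-0.26,0,-0.04,0],
  [2,-0.26,0,-0.03,0],
  [2,-0.26,0,-0.02,0],
  [2,-0.26,0,-0.02,0],
  [2,-0.26,0,-0.01,0],
])

```text
time_s: 10.88
tcp_pos: [0.4932, 0.3264, 0.2262]
eef_rot: [179.9, 0.2, 174.3]
contact_force: [3.5, -3.3, 9.9]
gripper_width: 0.0279
```

Request:
servo_tool([
  [2,-0.26,0,0,0],
  [2,-0.26,0,0,0],
  [2,-0.26,0,0.01,0],
  [2,-0.26,0,0.02,0],
  [2,-0.26,0,0.02,0],
  [2,-0.26,0,0.03,0],
  [2,-0.26,0,0.03,0],
  [2,-0.26,0,0.04,0],
])

```text
time_s: 11.88
tcp_pos: [0.5142, 0.3241, 0.225]
eef_rot: [179.9, 0.3, 174.3]
contact_force: [3.9, -5.0, 10.7]
gripper_width: 0.0272
```

```bash
python3 -c "
from h import *
knobrow('w6')
s=r.get_state()['tcp_pos']
u=np.array([np.cos(np.radians(-5.7)),np.sin(np.radians(-5.7))]); print((s[:2]-[.504,.3243])@u)"
```

```text
knob rows [277] [335] [0.5145 0.3241 0.2249] [ 3.9 -5.2 10.9]
0.01042055573212944
```

Request:
servo_tool([
  [2,-0.25,0,0.02,0],
  [2,-0.25,0,0.03,0],
  [2,-0.25,0,0.04,0],
  [2,-0.25,0,0.05,0],
  [2,-0.25,0,0.05,0],
  [2,-0.25,0,0.06,0],
  [2,-0.2,0,0.06,0],
  [2,-0.2,0,0.06,0],
])

```text
time_s: 12.92
tcp_pos: [0.5327, 0.3221, 0.2205]
eef_rot: [179.9, 0.2, 174.3]
contact_force: [4.0, -5.0, 7.5]
gripper_width: 0.0269
```

Request:
servo_tool([
  [2,-0.2,0,0.06,0],
  [2,-0.2,0,0.06,0],
  [2,0,0,0,0],
])

```text
time_s: 13.3
tcp_pos: [0.5353, 0.3218, 0.2191]
eef_rot: [180.0, 0.1, 174.3]
contact_force: [-2.7, -3.6, 10.3]
gripper_width: 0.0264
```

```bash
python3 -c "
from h import *
knobrow('w7')
s=r.get_state()['tcp_pos']
u=np.array([np.cos(np.radians(-5.7)),np.sin(np.radians(-5.7))]); print((s[:2]-[.504,.3243])@u)"
```

```text
knob rows [284] [341] [0.5353 0.3218 0.2192] [-2.9 -3.  10.6]
0.03136267351587326
```

The x-force reversed from +4 to −2.7 N and the knob's lean is about 41 mm, so the lever is on its home stop. I'll release it.

Request:
servo_tool([
  [4.5,0,0,0,0],
  [4.5,0,0,0,0],
  [8.76,0,0,0,0],
  [8.76,0,0,0,0],
  [8.76,0,0,0,0],
  [8.76,0,0,-3,0],
  [8.76,0,0,-5,0],
], squeeze=30)

```text
time_s: 14.22
tcp_pos: [0.5344, 0.3214, 0.2962]
eef_rot: [-179.8, -0.2, 174.3]
contact_force: [0.3, 0.6, 0.7]
gripper_width: 0.086
```

```bash
python3 - <<'E'
from h import *
a=r.capture("scene");b=r.capture("side");w=r.capture("wrist")
cv2.imwrite("pics/w8.png",w[:,:,::-1]);cv2.imwrite("pics/s8.png",a[:,:,::-1]);cv2.imwrite("pics/d8.png",b[:,:,::-1])
A=cv2.resize(a[245:345,305:385,::-1],(400,500),interpolation=cv2.INTER_CUBIC)
B=cv2.resize(b[215:315,160:240,::-1],(400,500),interpolation=cv2.INTER_CUBIC)
cv2.imwrite("pics/c8.png",np.hstack([A,B]))
# grip target: jaws along box y, yaw 180-4
print(go((.5585,-.0995,.30),-184.1))
E
```

```text
(array([ -6.38, -41.81,   0.05]), np.float64(-1.57), array([0.5364, 0.3229, 0.3005]), np.float64(174.33))
```

View pics/c8.png

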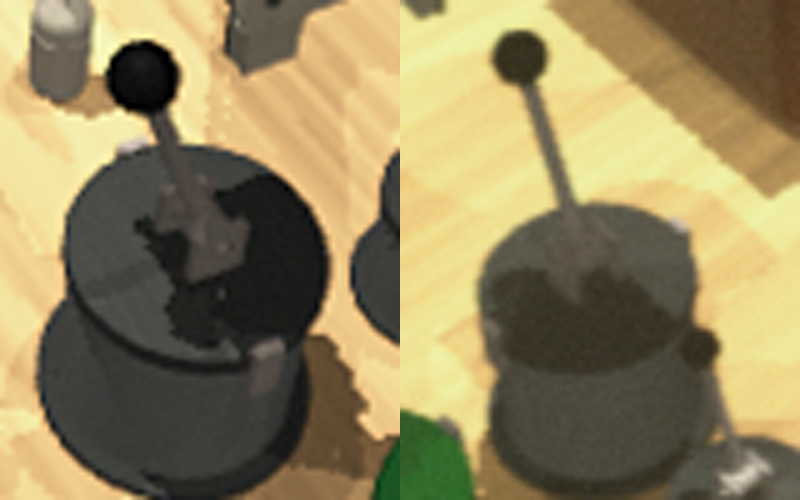

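The knob is back at its starting pixels (scene crop ≈144,76; side crop ≈520,57), so the lever is home. Now the bolt.

Request:
servo_tool([
  [8.76,0,0,0,-1.6],
  [8.76,-0.5,-4,0,0],
  [8.76,-0.7,-5.7,0,0],
  [8.76,-0.75,-6,0,0],
  [8.76,-0.75,-6,0,0],
  [8.76,-0.75,-6,0,0],
  [8.76,-0.75,-6,0,0],
  [8.76,-0.6,-5,0,0],
])

```text
time_s: 15.38
tcp_pos: [0.5548, -0.0696, 0.2961]
eef_rot: [-180.0, -0.1, 176.0]
contact_force: [1.6, 0.3, 0.4]
gripper_width: 0.0874
```

Request:
servo_tool([
  [8.76,-0.42,-3.3,0,0],
  [8.76,0,0,0,0],
  [8.76,0,0,0,0],
])

```text
time_s: 15.75
tcp_pos: [0.557, -0.1006, 0.2962]
eef_rot: [-180.0, -0.1, 175.9]
contact_force: [-0.0, 0.4, 0.1]
gripper_width: 0.0874
```

```bash
python3 - <<'E'
from h import *
from scipy.spatial.transform import Rotation as Ro
print(go((.5585,-.0995,.30),-184.1))
st=r.get_state()
w=r.capture("wrist");cv2.imwrite("pics/w9.png",w[:,:,::-1])
R=Ro.from_euler('xyz',st["eef_rot"],degrees=True).as_matrix()
c=r.calibration("wrist");T=c["tool_from_camera"]
Tt=np.eye(4);Tt[:3,:3]=R;Tt[:3,3]=st["tcp_pos"];W=np.linalg.inv(Tt@T)
def pw(X): p=c["K"]@(W@np.r_[X,1])[:3]; return p[:2]/p[2]
print(pw([.558,-.0985,.223]),pw([.558,-.0985,.170]),pw([.5905,.1015,.172]),pw([.567,-.229,.172]))
E
```

```text
(array([-0.14,  0.12, -0.38]), np.float64(0.02), array([ 0.557 , -0.1006,  0.2962]), np.float64(175.92))
[280.19960599 226.06954142] [279.8049506  206.63306697] [513.9382996  227.63293116] [129.59966111 227.68655626]
```

View pics/w9.png

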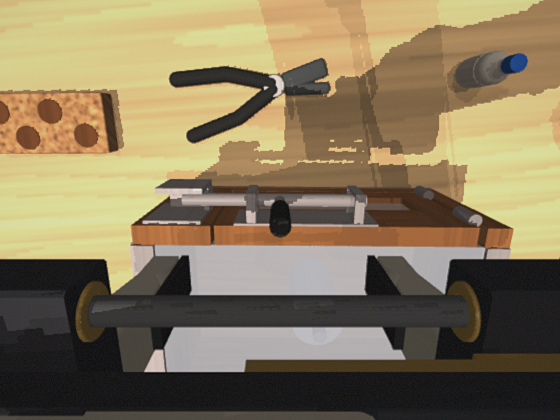

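The wrist view shows the grip's top at (280,228), the gate's front corners at (512,228) and (133,226), and the box edge level. All agree with the predictions to about 1 mm. I'll descend.

Request:
servo_tool([
  [8.76,-0.15,0.2,2,0],
  [8.76,0,0,3.5,0],
  [8.76,0,0,3.5,0],
  [8.76,0,0,2.6,0],
  [3,0,0,0,0],
  [1,0,0,0,0],
  [1,0,0,0,0],
  [1,0,0,0,0],
], squeeze=30)

```text
time_s: 16.8
tcp_pos: [0.5595, -0.0987, 0.1822]
eef_rot: [180.0, 0.1, 175.9]
contact_force: [-0.0, 0.4, -0.7]
gripper_width: 0.0534
```

Request:
servo_tool([
  [1,0,0,0,0],
  [1,0,0,0,0],
  [1,0,0,0,0],
  [1,0,0,0,0],
  [1,0,0,0,0],
], squeeze=30)

```text
time_s: 17.42
tcp_pos: [0.559, -0.0989, 0.1813]
eef_rot: [-180.0, -0.0, 175.9]
contact_force: [-1.1, -0.6, -1.2]
gripper_width: 0.0155
```

Request:
servo_tool([
  [1,0,0,0,0],
  [1,0,0,-0.3,0],
  [1,0,0,-0.4,0],
  [1,0,0,-0.4,0],
  [1,0,0,-0.35,0],
  [1,0,0,0,0],
  [1,0,0,0,0],
], squeeze=45)

```text
time_s: 18.3
tcp_pos: [0.559, -0.0988, 0.1958]
eef_rot: [-180.0, 0.0, 175.9]
contact_force: [0.8, -0.9, -1.6]
gripper_width: 0.015
```

```bash
python3 - <<'E'
from h import *
s=r.get_state();print(s["tcp_pos"],s["contact_force"],s["moment"])
w=r.capture("wrist");cv2.imwrite("pics/w10.png",w[:,:,::-1])
w=r.capture("side");cv2.imwrite("pics/d10.png",w[:,:,::-1])
b=cv2.resize(w[130:240,185:325,::-1],(700,550),interpolation=cv2.INTER_CUBIC);cv2.imwrite("pics/c10.png",b)
E
```

```text
[ 0.5589808  -0.09878775  0.19577536] [ 0.81330599 -0.90563559 -1.62258709] [-0.40897267 -0.14018661  0.00266378]
```

View pics/w10.png

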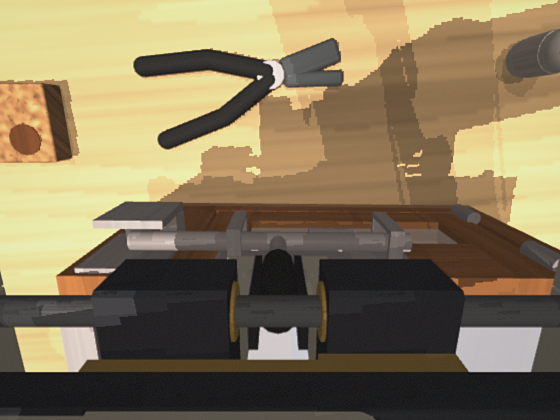

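View pics/c10.png

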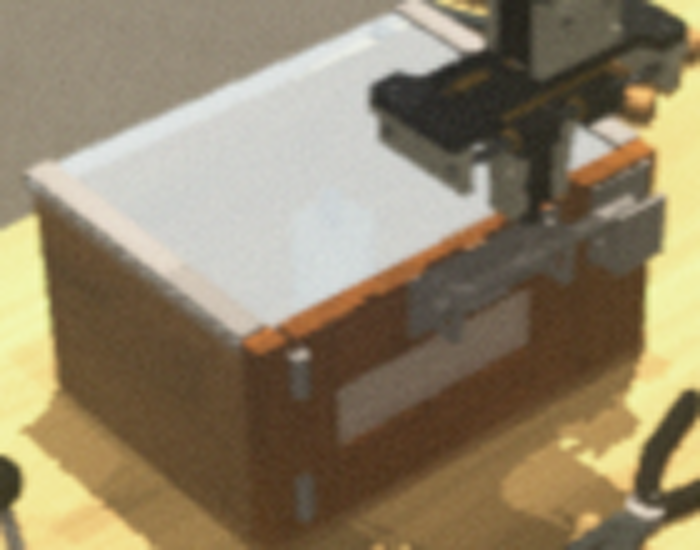

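The bolt is lifted: the rod now shows above the cheek's top edge (side crop ≈620,215), and the TCP rose 14.5 mm. I'll draw it along tool +y.

Request:
servo_tool([
  [1,0,0.3,0,0],
  [1,0,0.4,0,0],
  [1,0,0.4,0,0],
  [1,0,0,0,0],
])

```text
time_s: 18.9
tcp_pos: [0.5599, -0.0872, 0.1957]
eef_rot: [180.0, 0.0, 175.9]
contact_force: [-0.0, 1.3, -2.2]
gripper_width: 0.0151
```

Force is only about 1 N, so nothing is snagging. I'll continue the draw.

Request:
servo_tool([
  [1,0,0.4,0,0],
  [1,0,0.5,0,0],
  [1,0,0.5,0,0],
  [1,0,0.5,0,0],
  [1,0,0.5,0,0],
  [1,0,0.3,0,0],
  [1,0,0,0,0],
])

```text
time_s: 19.77
tcp_pos: [0.5619, -0.0603, 0.1958]
eef_rot: [180.0, 0.0, 175.9]
contact_force: [1.2, 1.4, -2.1]
gripper_width: 0.0154
```

```bash
python3 - <<'E'
from h import *
s=r.get_state();print(s["tcp_pos"],s["contact_force"],s["eef_rot"])
w=r.capture("wrist");cv2.imwrite("pics/w11.png",w[:,:,::-1])
# swing plan: hinge estimate from corner hc (-18,158)
a=np.radians(-4.1);X=np.array([np.cos(a),np.sin(a)]);Y=np.array([-np.sin(a),np.cos(a)])
h=np.array([.5905,.1015])+.018*X-.028*Y; v=s["tcp_pos"][:2]-h; print("hinge",h,"v box",v@X,v@Y)
# incremental tool displacements for 3 deg steps (tool rotated along; tool x=-gate x, tool y=gate y)
def rot(t): t=np.radians(-t);return np.array([[np.cos(t),-np.sin(t)],[np.sin(t),np.cos(t)]])
for st_ in (2,3):
  d=rot(st_)@v-v; print(st_, -(d@X)*100, d@Y*100)
E
```

```text
[ 0.56194652 -0.06032661  0.19581502] [ 1.20600523  1.42575146 -2.05407318] [1.79970843e+02 2.47575665e-02 1.75944922e+02]
hinge [0.60645201 0.0722847 ] v box -0.03491021902289862 -0.1354539585679057
2 0.4706008618195129 0.13008639653893514
3 0.7041269206662341 0.20126946377867191
```

View pics/w11.png

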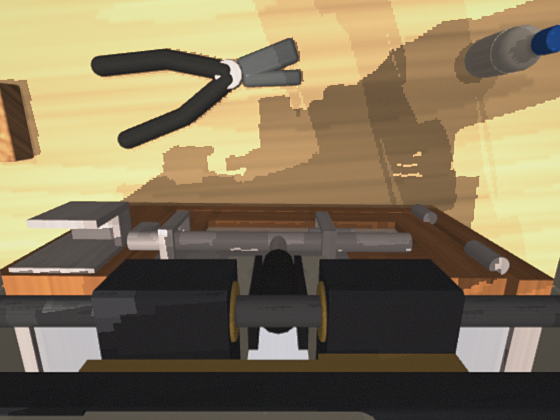

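The bolt is drawn: its tip (≈128,233) is clear of the keeper, with 38.5 mm drawn at about 1 N. Now I'll swing the gate.

Request:
servo_tool([
  [1,0.24,0.06,0,1],
  [1,0.47,0.13,0,2],
  [1,0.47,0.13,0,2],
  [1,0,0,0,0],
])

```text
time_s: 20.32
tcp_pos: [0.5505, -0.0564, 0.1961]
eef_rot: [180.0, 0.1, 170.9]
contact_force: [3.3, 0.0, -1.5]
gripper_width: 0.0153
```

Request:
servo_tool([
  [1,0.47,0.13,0,2],
  [1,0.47,0.13,0,2],
  [1,0.47,0.13,0,2],
  [1,0.47,0.13,0,2],
  [1,0.47,0.13,0,2],
  [1,0,0,0,0],
])

```text
time_s: 21.08
tcp_pos: [0.5292, -0.0449, 0.196]
eef_rot: [180.0, 0.0, 161.0]
contact_force: [3.3, -0.2, -1.9]
gripper_width: 0.0152
```

```bash
cat >>h.py <<'E'
def gate():
    s=r.get_state(); a=np.radians(-4.1);X=np.array([np.cos(a),np.sin(a)]);Y=np.array([-np.sin(a),np.cos(a)])
    h=np.array([.60645,.07228]); v=s["tcp_pos"][:2]-h; v0=np.array([-.03491,-.13545])
    vb=np.array([v@X,v@Y]); th=np.degrees(np.arctan2(*v0[::-1])-np.arctan2(*vb[::-1]))
    print("swing by pos",th%360,"r",np.hypot(*vb),"r0",np.hypot(*v0),"yaw",s["eef_rot"],"F",s["contact_force"],"M",s["moment"],s["gripper_width"],s["tcp_pos"],s["time_s"])
E
python3 -c "
from h import *
gate()"
```

```text
swing by pos 14.846730386199248 r 0.14038181263266192 r0 0.13987641187848648 yaw [1.79989492e+02 4.00376000e-02 1.60970841e+02] F [ 3.25730316 -0.22718501 -1.91478781] M [-0.26251333 -1.24326128 -0.00515393] 0.01515429517538161 [ 0.52917407 -0.04491848  0.19602515] 21.075
```

Swing is 15° with 3.3 N, which matches the gate spring. Another 15° to go.

Request:
servo_tool([
  [1,0.47,0.13,0,2],
  [1,0.47,0.13,0,2],
  [1,0.47,0.13,0,2],
  [1,0.47,0.13,0,2],
  [1,0.47,0.13,0,2],
  [1,0.47,0.13,0,2],
  [1,0.47,0.13,0,2],
  [1,0.24,0.06,0,1],
])

```text
time_s: 22.08
tcp_pos: [0.5017, -0.0212, 0.196]
eef_rot: [180.0, 0.0, 145.9]
contact_force: [4.6, -1.9, -2.4]
gripper_width: 0.0148
```

Request:
servo_tool([
  [1,0,0,0,0],
  [1,0,0,0,0],
  [1,0,0,0,0],
  [1,0,0,0,0],
  [1,0,0,0,0],
  [1,0,0,0,0],
])

```text
time_s: 22.82
tcp_pos: [0.5014, -0.0209, 0.1958]
eef_rot: [180.0, 0.0, 145.9]
contact_force: [4.3, -1.6, -2.2]
gripper_width: 0.0152
```

```bash
python3 - <<'E'
from h import *
gate()
for n in("scene","side","wrist"):
    w=r.capture(n);cv2.imwrite(f"pics/f_{n}.png",w[:,:,::-1])
gate()
E
```

```text
swing by pos 29.858352976374128 r 0.1403941305723832 r0 0.13987641187848648 yaw [1.79992752e+02 7.52829130e-03 1.45932183e+02] F [ 4.29439985 -1.62140846 -2.23049663] M [-0.63140143 -1.6782581  -0.04924899] 0.015234639815772116 [ 0.50144587 -0.02091144  0.19579039] 22.825
swing by pos 29.870075179091298 r 0.14037471211058036 r0 0.13987641187848648 yaw [1.79990836e+02 5.67367369e-03 1.45928508e+02] F [ 3.59136264 -1.07641478 -1.85237999] M [-0.60565315 -1.70186164 -0.03562354] 0.015249491305021859 [ 0.50144133 -0.02087707  0.19579721] 22.975
```

View pics/f_scene.png

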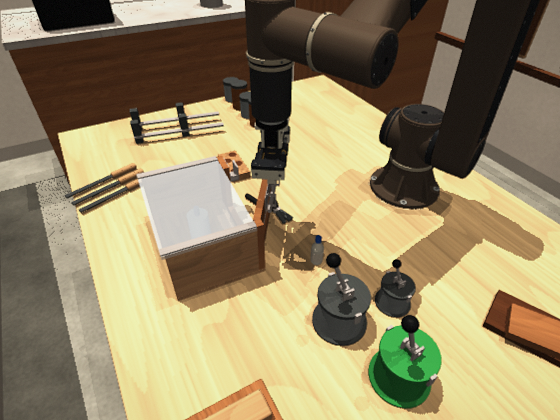

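View pics/f_side.png

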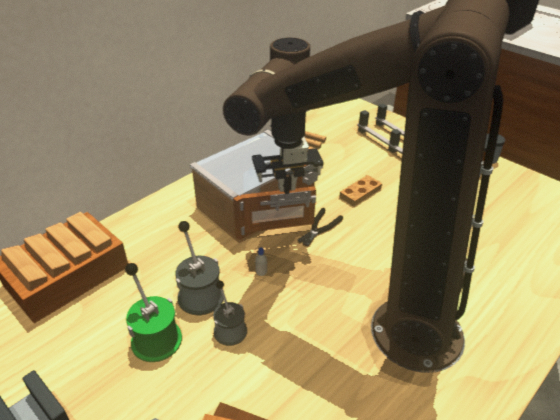

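View pics/f_wrist.png

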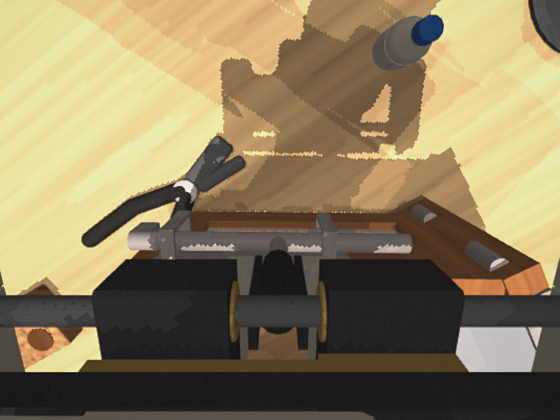

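The gate is ajar and still. The rod lies parallel to the jaws in the wrist view and the grip is still held. The snips, bottle and block are where they were, and the lever is home (scene 334,261). Handing in.

```bash
python3 -c "
from plant import r
print(r.close_job())"
```

```text
the job is handed in; nothing more can be done
None
```

The job is handed in at about 23 s of the 54 s allowed; no verdict was reported.

- **Lever:** I pulled the large grey filter's lever to its stop, where the tool stalled and the force rose from 8 to 24 N. I then eased it home over about 4.5 s while still gripping it. The knob slid several millimetres in the pads on the way, up to about 10 mm off centre by home. It was on its home stop before I let go, and the pictures show it back at its starting pixels.
- **Bolt:** I lifted it about 14.5 mm, then drew it about 38.5 mm with only 1–2 N of force. The nose did not catch on the keeper, and the wrist picture shows the tip clear of it.
- **Gate:** It is open about 29.9° by tool position and 30.0° by tool turn. It stood still for the last 0.9 s, with about 4 N of spring load and the bolt gripped at 45 N.
- **Left alone:** In the final pictures the block, bottle and snips look unmoved; I judged this by eye and did not measure it. No final check failed or disagreed.

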